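Hitch the draw hook to the draw slide

ROBOT

A 6-joint arm with a two-finger parallel gripper is mounted at the origin on a cart in front of the work surface, level with it; the furniture and walls round the work are solid. World frame = base frame: x ahead of the robot, y to its left, z up, the work surface at z = 0. Lengths are in m, angles in rad, forces in N, time in s.
With the tool pointing down it reaches from about 0.25 to 0.775 m from the base axis. Payload 4 kg.
Tool frame: the origin (TCP) lies at the very end of the fingers, on their centre line; the grasp point (between the pads) lies 19 mm behind it; z points along the fingers, y is the line along which they close (so a half turn about z gives the same grasp; the last joint's range is limited). The gripper opens to 94 mm and grips with 3 to 60 N. Pads are 16 mm wide; open, the fingers measure 119 mm over their backs; the gripper's body (75 mm by 177 mm) begins 78 mm behind the grasp point.
Start: joints at [-1.342, 0.087, 1.371, -0, 1.684, -0.103], TCP at [0.179, -0.52, 0.185] pointing down, gripper open.
Joint ranges: [-3.1, 3.1], [-0.76, 2.03], [0.27, 2.55], [-1.08, 4.22], [0.17, 2.65], [-2.57, 2.57]. Speed limits (rad/s): [2.79, 2.79, 3.14, 3.14, 3.14, 3.14].

INTERFACE

Orientations are given as [roll, pitch, yaw] about the fixed x, y, z axes, in that order (R = Rz(yaw) Ry(pitch) Rx(roll)).
In Python, from bench import robot, vision gives the robot as it stands.
- The arm moves only by the shell command python3 -m crank 'ROWS'. ROWS is JSON, a list of rows, each a list of 3 entries, a list of its own where there are three numbers: the closure, from 0 (fully open) to 1 (shut), then the shift along the tool's x, y, z in m, then the turn, a rotation vector about the tool's x, y, z in degrees. A call has 1 to 8 rows; each row shifts and turns the commanded pose from where the row before left it, along the tool's axes as they then stand; what a row does not reach is not made up. A row lasts 1/10 s, in which the tool goes at most 50 mm and 8.59 degrees, less where a joint would pass 70% of its speed; a pose out of reach is approached as far as the arm can. A call with a gripper value outside its range is refused whole. The fingers move at their own pace and stop on an object; the grip force is fixed at half the most. Time passes only in rows, so rows that do not move let the fingers close. It gives the time, the measured TCP pose, the force, the opening and the grip force at its end, in the units of the state.
- robot.get_obs(): the state, without advancing time (a new reading comes with each control period).
- vision.snapshot(name): name is "side" or "top" or "wrist"; returns a dict with "color" (420x560x3 uint8, red, green, blue), "z_map" (420x560 float32, m along the optical axis (not along the pixel's ray), 0 where there is no reading), "fx", "fy", "cx", "cy" (pixels), "dist" ([k1, k2, p1, p2, k3] as OpenCV has them; the pictures are not rectified), "R" (3x3) and "t" (3): a world point X has camera coordinates R X + t. Camera axes: x right, y down, z forward; pixel columns grow to the right and rows downward; lengths in m; the calibration is good to about 2 mm. A picture is of the moment at which its call begins.
- robot.close_job(): hands the job in; it is judged then, once.
The state is a dict: "time": time; "joint_positions": joint angles; "qvel": joint speeds; "joint_torque": joint torques, N m; "tool_pos": TCP position; "ee_rot": TCP orientation; "wrist_force": force on the tool from outside, world axes, zero at the start; "wrist_torque": the same for the moment, N m; "width": finger opening in m; "finger_force": force on a finger pad.
Only numpy, scipy, OpenCV 4.12 (cv2) and the standard library are available. Lean on these libraries where they do the work, as an engineer would, in place of code of your own. Each camera call takes 0.05 s, during which the arm holds its last target. There are 200 camera calls.

TASK

Pick up the loose draw hook and push its mouth straight onto the headed pin of the draw slide until the sprung latch snaps shut behind the pin. Then pull the carriage with the hook all the way forward to its front stop, and let go, leaving the hook lying flat on the bed, still latched. Work gently: never load the hook or pin beyond about 25 N, do not push the carriage with the fingers, and leave the other things on the bench where they are.

Things in the scene. Friction and masses are not known exactly. Their poses are not given: they have to be found in the camera images.
- hook: Loose draw hook, dark steel, 0.2 to 0.4 kg, lying flat, 14 mm thick, x -59 to 92 mm. Origin: underside, below the centre of its upright grip lug; x points to the mouth, y left, z up. Lug: 26 mm along x, 16 mm along y (grip across y), z 14 to 50 mm. Round tail end in -x; forked head 46 mm wide at x 16 to 92 mm.
- hook_mouth (a point): Point at hook x = 74 mm, mid thickness, where the mouth (30 mm wide at the prong tips, x = 92) has narrowed to 18 mm. Behind it a rounded lip at x = 62 leaves 15 mm, y -8 to +7. The pin goes in here along the hook's -x, hook level and at most 5 mm above the bed: the pin's head does not let the hook be lowered over it.
- hook_seat (a point): Pin axis when fully pushed in (hook x = 37 mm, mid thickness; the bowl's end wall is at x = 32). The latch clears the pin and snaps shut once the pin axis is at hook x = 39 mm or less; when the hook is pulled back against the shut latch the pin axis sits at about x = 48 mm.
- hook_latch (a joint): Brass sprung latch, 20 mm bar hinged in the hook's right prong at x = 66, y = -12 mm, slanting back to the left prong. 0 = shut (it cannot swing outward); grows to at most 0.9 rad as an entering pin pushes it inward, which takes about 6 to 12 N. It shuts by itself: the push falls to almost nothing once the pin is past it, then rises steeply at the end of the bowl.
- bed: Fixed draw slide bed: slab 260 x 90 x 24 mm, slot along its middle. Origin: centre of its underside; x points to the rear (roughly away from the robot), z up; top face at z = 24 mm. The carriage slides along x. The front stop halts the pin axis at bed x = 5 mm; the rear stop is hidden 5 to 50 mm behind where the pin starts. Both give about 3 mm at 20 N.
- carriage: Carriage in the slot with an upright headed pin. Origin: on the pin axis, level with the bed's top face; axes as the bed's. Pin 10 mm thick; its round head, 26 mm wide, is 20 to 26 mm above the bed top. Starts at bed x 35 to 80 mm. About 2.5 N slides it, so it runs back to the rear stop before the latch gives way.
- divider_face (a point): Point on the left face of the fixed upright divider board between the two bench places: the board is 22 mm thick (y -0.255 to -0.233), runs along x from 0.20 to 0.90 m and stands up to z = 0.44 m. All of the work is to the left of it (+y); a gripper that starts to the right of it must be lifted over it or drawn back round it.
- pliers_black: Bystander: black-handled pliers lying flat, 132 mm long; origin at its underside centre.
- ring_stick: Bystander: ring stick with wooden handle, 252 mm long, 25 mm thick; origin at its underside centre.
- loupe: Bystander: black eye loupe 35 mm wide, 20 mm high, standing; origin at its underside centre.
- parts_tin: Bystander: small white lidded parts tin 46 mm wide, 18 mm high; origin at its underside centre.
Things that resemble listed ones, but are neither listed nor needed, are in the scene too. Several things have the shape of the hook; the one meant has the colours described above.

How it is judged:
On the way:
1. the pin is in the hook's throat with the latch shut behind it, before the carriage is pulled forward (x of carriage in the frame of hook between 0.03 and 0.053 m and y of carriage in the frame of hook between -0.012 and 0.012 m and value of joint hook_latch below 0.12 rad and x of carriage in the frame of bed above 0.04 m), for 0.1 s.
At the end, for the whole second after the job is handed in: The pin lies in the hook's throat (axis at hook x 30 to 53 mm, y within 12 mm) with the latch shut (under 0.12 rad); the carriage is at its front stop (pin within 5 mm of it); the hook lies flat on the bed (underside within 4 mm of the bed top, tilt under 0.1 rad), at rest and released (x of carriage in the frame of hook between 0.03 and 0.053 m and y of carriage in the frame of hook between -0.012 and 0.012 m and value of joint hook_latch below 0.12 rad and x of carriage in the frame of bed below 0.01 m and z of hook in the frame of bed between 0.021 and 0.028 m and angle between hook's own z axis and vertical below 0.1 rad and linear speed of hook below 0.02 m/s); the robot touches nothing.
It fails at once if the hook presses on the draw slide (pin or bed) with more than 25 N (contact force between hook and bed above 25 N).
It fails at once if the fingers push the carriage (contact force between the fingers and carriage above 2 N).
It fails at once if the pliers, ring stick, loupe or parts tin is moved by more than 20 mm (distance of any of pliers_black, ring_stick, loupe, parts_tin from where it was at the start of the episode above 0.02 m).
It also fails if it takes over 61 s, if anything falls off the work surface, if the arm or the gripper's body presses on something with over 40 N, if the wrist force passes 120 N, or if a joint passes its speed limit or range.

## Working session

There is one attempt and no reset: what is moved stays moved. The work goes in short steps, Python scripts to look and compute and a shell command to move; the robot and the scene stay as the last step left them, time stands still between calls to the robot, and variables do not carry over. Pictures are saved under pics/ and viewed, at most 10 in all, crops included, and the job is handed in when it is done.

```bash
mkdir -p pics; ls
cat > h.py <<'E'
import numpy as np, cv2, json
from bench import robot, vision
def snap(n):
    s=vision.snapshot(n); np.savez('pics/last_%s.npz'%n,**{k:np.array(v) for k,v in s.items()}); return s
def load(n): return dict(np.load('pics/last_%s.npz'%n))
def save(s,name,box=None,w=None):
    im=s['color'][:,:,::-1]
    if box: im=im[box[1]:box[3],box[0]:box[2]]
    if w: im=cv2.resize(im,None,fx=w,fy=w,interpolation=cv2.INTER_CUBIC)
    cv2.imwrite('pics/'+name,im)
def K(s): return np.array([[s['fx'],0,s['cx']],[0,s['fy'],s['cy']],[0,0,1.]],float)
def ray(s,px):
    u=cv2.undistortPoints(np.array([[px]],float),K(s),np.array(s['dist'],float))[0,0]
    R=np.array(s['R']);c=-R.T@np.array(s['t']); return c,R.T@np.array([u[0],u[1],1.])
def atz(s,px,z):
    c,d=ray(s,px); return c+d*(z-c[2])/d[2]
def depth(s,px):
    c,d=ray(s,px); return c+d*float(s['z_map'][int(round(px[1])),int(round(px[0]))])
def proj(s,X):
    return cv2.projectPoints(np.array(X,float).reshape(-1,3),cv2.Rodrigues(np.array(s['R'],float))[0],np.array(s['t'],float),K(s),np.array(s['dist'],float))[0][:,0]
E
python3 - <<'E'
from h import *
o=robot.get_obs();print(o)
for n in ('top','side'):
    s=snap(n);save(s,n+'0.png')
    print(n,s['fx'],-np.array(s['R']).T@s['t'])
a=cv2.imread('pics/top0.png');b=cv2.imread('pics/side0.png')
E
```

```text
pics
{'time': 0.0, 'joint_positions': array([-1.34208663e+00,  8.79114823e-02,  1.37221669e+00,  4.38488052e-06,
        1.68357597e+00, -1.03075515e-01]), 'qvel': array([ 1.79119900e-04, -2.95304231e-04,  1.29602140e-05, -1.06213517e-03,
        1.18399716e-04, -1.82131533e-04]), 'joint_torque': array([-2.34251547e-04, -3.40183389e+01, -3.02427793e+01,  7.19074742e-02,
        3.30987526e-02, -1.85267440e-04]), 'tool_pos': array([ 0.1790309 , -0.51943697,  0.18334705]), 'ee_rot': array([-3.13949282e+00, -2.21592650e-04,  3.31785464e-01]), 'wrist_force': array([ 0.04684117, -0.55032217,  0.27829446]), 'wrist_torque': array([ 0.00113128, -0.00648377, -0.04467185]), 'finger_force': 0.0, 'width': 0.09398527653545348}
top 521.342562324337 [0.23566691 0.1978605  1.25489565]
side 500.1039515658191 [-0.50716946 -0.35226997  1.01759227]
```

View pics/top0.png

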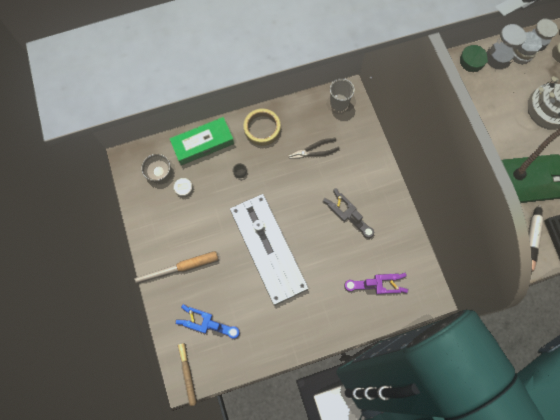

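View pics/side0.png

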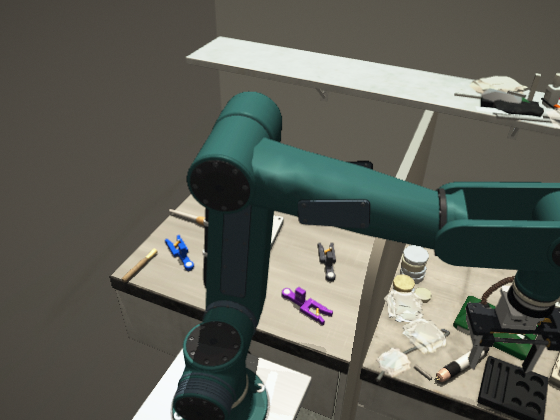

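The top view shows the dark hook near (350,213), with its tail at (369,232) and prongs at about (335,195). The bed runs from (249,203) to (290,295), with the pin head near (259,226). The side view shows the dark hook near (327,260); the arm hides the bed.

Run:
```python
from h import *
s=load('top');d=load('side')
a=cv2.resize(s['color'][180:310,220:390,::-1],None,fx=4.6,fy=4.6,interpolation=cv2.INTER_CUBIC);cv2.imwrite('pics/crop_top.png',a)
b=cv2.resize(d['color'][230:290,300:350,::-1],None,fx=8,fy=8,interpolation=cv2.INTER_CUBIC);cv2.imwrite('pics/crop_side.png',b)
for p in [(369,232),(350,213),(335,195),(259,226),(290,295),(249,203),(265,245),(320,250),(300,153),(183,187),(240,171),(65,80),(180,262)]: print(p,depth(s,p).round(3))
for p in [(331,276),(327,260),(327,245)]: print('side',p,depth(d,p).round(3))
```

```text
(369, 232) [ 0.467 -0.094  0.013]
(350, 213) [ 0.528 -0.067  0.011]
(335, 195) [ 0.586 -0.049  0.005]
(259, 226) [0.557 0.159 0.047]
(290, 295) [0.381 0.139 0.024]
(249, 203) [0.627 0.164 0.025]
(265, 245) [ 0.52   0.158 -0.003]
(320, 250) [ 0.465  0.033 -0.   ]
(300, 153) [ 0.72  -0.001  0.01 ]
(183, 187) [0.722 0.309 0.017]
(240, 171) [0.724 0.16  0.001]
(65, 80) [0.799 0.414 0.471]
(180, 262) [0.539 0.365 0.02 ]
side (331, 276) [ 0.459 -0.098  0.018]
side (327, 260) [ 0.497 -0.071  0.037]
side (327, 245) [ 0.6   -0.038 -0.003]
```

View pics/crop_top.png

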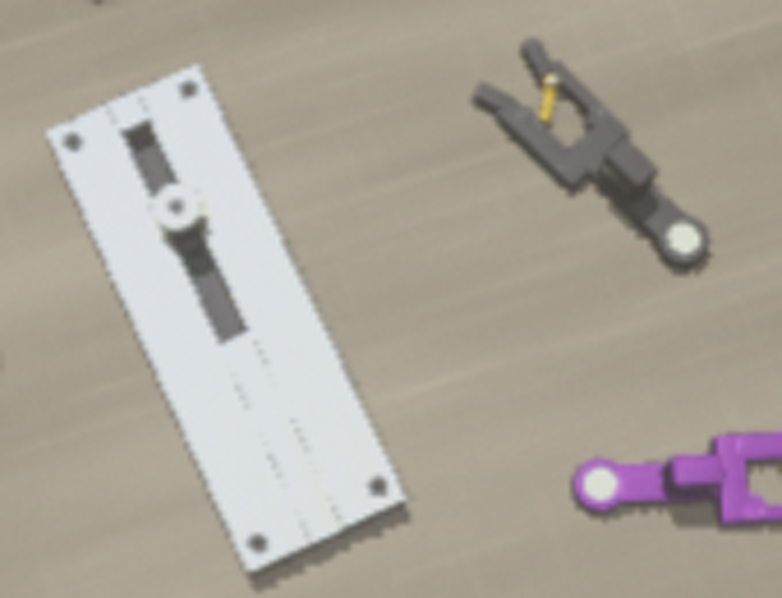

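View pics/crop_side.png

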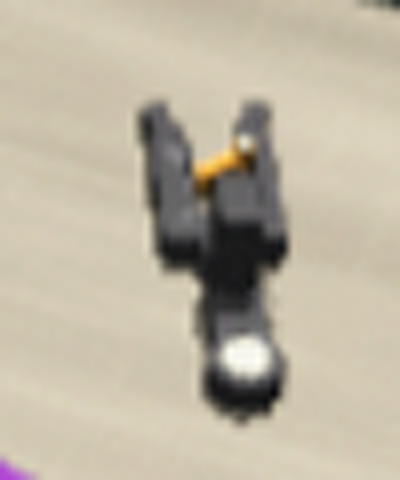

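The enlarged top view gives these crop positions:
- **Bed:** corners at (45,132), (200,65), (407,500) and (250,573).
- **Pin:** head at (176,207).
- **Hook:** prong tips at (531,48) and (483,95), white tail disc at (684,240), lug top near (630,165).

The side crop shows the hook's prongs at (155,105) and (257,105), lug near (237,205), and tail disc at (243,357).

Run:
```python
from h import *
s=load('top');d=load('side')
T=lambda p:(220+p[0]/4.6-.4,180+p[1]/4.6-.4); S=lambda p:(300+p[0]/8-.44,230+p[1]/8-.44)
def tri(a,b):
    A=[];B=[]
    for c,r in (ray(s,T(a)),ray(d,S(b))):
        r=r/np.linalg.norm(r);P=np.eye(3)-np.outer(r,r);A.append(P);B.append(P@c)
    return np.linalg.lstsq(np.vstack(A),np.hstack(B),rcond=None)[0]
c=[atz(s,T(p),.024) for p in [(45,132),(200,65),(407,500),(250,573)]]
for x in c: print(x.round(4))
print('sides',[np.linalg.norm(c[i]-c[(i+1)%4]).round(4) for i in range(4)],'centre',np.mean(c,0).round(4))
ax=(c[0]+c[1]-c[2]-c[3])/2; print('bed yaw',np.degrees(np.arctan2(ax[1],ax[0])))
y=np.arctan2(ax[1],ax[0]);p=atz(s,T((176,207)),.050);cc=np.mean(c,0)
v=p-cc;print('pin',p.round(4),'bed xy',v[0]*np.cos(y)+v[1]*np.sin(y),-v[0]*np.sin(y)+v[1]*np.cos(y), 'z map', depth(s,T((176,207))))
print('tail tri',tri((684,240),(243,357)).round(4),'lug tri',tri((634,165),(238,200)).round(4))
t=atz(s,T((684,240)),.0145);m=(atz(s,T((531,48)),.014)+atz(s,T((483,95)),.014))/2
ax=m-t;y=np.arctan2(ax[1],ax[0]);print('tail',t.round(4),'tips',m.round(4),'len',np.linalg.norm(ax),'yaw',np.degrees(y))
# lug top from depth maps
for n,q,box in (('top',s,(340,195,372,225)),('side',d,(318,240,340,270))):
    P=np.array([depth(q,(u,v)) for v in range(box[1],box[3]) for u in range(box[0],box[2])])
    k=P[:,2]>.04;print(n,k.sum(),P[k].mean(0).round(4),P[k,2].max())
```

```text
[0.6296 0.2138 0.024 ]
[0.6395 0.1235 0.024 ]
[0.3824 0.0938 0.024 ]
[0.3724 0.1816 0.024 ]
sides [np.float64(0.0909), np.float64(0.2588), np.float64(0.0884), np.float64(0.2592)] centre [0.506  0.1532 0.024 ]
bed yaw 6.86522364809409
pin [0.5608 0.1604 0.05  ] bed xy 0.055324598808450406 0.0005822723707195263 z map [0.56123338 0.16030996 0.04845824]
tail tri [ 0.4674 -0.092   0.0155] lug tri [ 0.5071 -0.0736  0.0499]
tail [ 0.4678 -0.0925  0.0145] tips [ 0.5867 -0.0348  0.014 ] len 0.1321942086643331 yaw 25.876634027363107
top 80 [ 0.5058 -0.0687  0.0641] 1.254895651275876
side 56 [ 0.4515 -0.0879  0.101 ] 1.0175922728994569
```

The measurements agree with each other. The lug stands at (0.507,-0.0735), top at 0.050, and the hook's yaw is about 25.9°. The bed's yaw is 6.9°, its sides match 260 x 90, and the pin is at bed x of about 55 mm. First I'll lift to clear the divider.

```bash
python3 -m crank '[[0,[0,0,-0.045],[0,0,0]],[0,[0,0,-0.045],[0,0,0]],[0,[0,0,-0.045],[0,0,0]],[0,[0,0,-0.045],[0,0,0]],[0,[0,0,-0.045],[0,0,0]],[0,[0,0,-0.045],[0,0,0]],[0,[0,0,-0.045],[0,0,0]],[0,[0,0,-0.025],[0,0,0]]]'; python3 -m crank '[[0,[0,0,0],[0,0,0]],[0,[0,0,0],[0,0,0]]]'; python3 -c "from h import *; print(robot.get_obs()['joint_positions'])"
```

```text
time: 0.9
tool_pos: [0.179, -0.5193, 0.528]
ee_rot: [3.137, 0.0, 0.332]
wrist_force: [0.6, -1.2, 0.6]
width: 0.094
finger_force: 0.0
time: 1.1
tool_pos: [0.1793, -0.5207, 0.5235]
ee_rot: [-3.141, -0.0, 0.332]
wrist_force: [-0.8, 0.5, -0.2]
width: 0.0943
finger_force: 0.0
[-1.34209166e+00  3.42453986e-01  3.52009137e-01 -1.62241788e-05
  2.44768887e+00 -1.03110419e-01]
```

```bash
python3 -m crank '[[0,[0.033,-0.026,0],[0,0,0]],[0,[0.033,-0.026,0],[0,0,0]],[0,[0.033,-0.026,0],[0,0,0]],[0,[0.033,-0.026,0],[0,0,0]],[0,[0.033,-0.026,0],[0,0,0]],[0,[0.033,-0.026,0],[0,0,0]],[0,[0.033,-0.026,0],[0,0,0]],[0,[0.033,-0.026,0],[0,0,0]]]'; python3 -m crank '[[0,[0.033,-0.026,0],[0,0,0]],[0,[0.033,-0.026,0],[0,0,0]],[0,[0.033,-0.026,0],[0,0,-5]],[0,[0.033,-0.026,0],[0,0,-2]],[0,[0,0,0],[0,0,0]],[0,[0,0,0],[0,0,0]]]'; python3 -c "from h import *; print(robot.get_obs())"
```

```text
time: 1.9
tool_pos: [0.3612, -0.2354, 0.5216]
ee_rot: [-3.137, 0.003, 0.332]
wrist_force: [0.8, 0.4, 0.7]
width: 0.0942
finger_force: 0.0
time: 2.5
tool_pos: [0.4487, -0.0935, 0.5221]
ee_rot: [-3.138, 0.004, 0.456]
wrist_force: [-0.3, -0.0, 1.0]
width: 0.094
finger_force: 0.0
{'time': 2.5, 'joint_positions': array([-3.28941777e-01,  8.92811345e-02,  6.68358548e-01, -6.77043101e-04,
        2.38881505e+00,  7.85723508e-01]), 'qvel': array([-0.04503406, -0.00840284, -0.02066073, -0.00280762,  0.00561291,
       -0.00017537]), 'joint_torque': array([ 9.90469381e-01, -2.84899664e+01, -2.48323417e+01,  1.19687361e-01,
       -3.94474051e-02,  1.14363263e-02]), 'tool_pos': array([ 0.44869023, -0.09353245,  0.52206393]), 'ee_rot': array([-3.13848493,  0.00376793,  0.45564392]), 'wrist_force': array([-0.3063118 , -0.03376942,  1.00429767]), 'wrist_torque': array([-0.03908671, -0.01148666,  0.00413283]), 'finger_force': 0.0, 'width': 0.09399755758302328}
```

```bash
python3 -m crank '[[0,[0.0088,0.001,0.044],[0,0,0]],[0,[0.0088,0.001,0.044],[0,0,0]],[0,[0.0088,0.001,0.044],[0,0,0]],[0,[0.0088,0.001,0.044],[0,0,0]],[0,[0.0088,0.001,0.044],[0,0,0]],[0,[0.0088,0.001,0.044],[0,0,0]],[0,[0.0088,0.001,0.044],[0,0,0]],[0,[0,0,0.04],[0,0,0]]]'; python3 -m crank '[[0,[0,0,0],[0,0,0]],[0,[0,0,0],[0,0,0]],[0,[0,0,0],[0,0,0]]]'
python3 - <<'E'
from h import *
s=snap('wrist');save(s,'wrist1.png');print(robot.get_obs()['tool_pos'],-np.array(s['R']).T@s['t'])
o=np.array([.507,-.0735,0]);y=np.radians(25.9)
R=np.array([[np.cos(y),-np.sin(y),0],[np.sin(y),np.cos(y),0],[0,0,1]])
print(proj(s,[o+R@np.array(p) for p in [(0,0,.05),(-.044,0,.0145),(.09,.019,.014),(.09,-.019,.014),(.016,.023,.014),(.016,-.023,.014)]]).round(1).tolist())
E
```

```text
time: 3.3
tool_pos: [0.5054, -0.0748, 0.1726]
ee_rot: [-3.14, 0.003, 0.451]
wrist_force: [0.8, -0.6, -0.7]
width: 0.094
finger_force: 0.0
time: 3.6
tool_pos: [0.5085, -0.0748, 0.1799]
ee_rot: [3.138, -0.004, 0.452]
wrist_force: [0.9, -0.1, 0.5]
width: 0.094
finger_force: 0.0
[ 0.50891792 -0.07464299  0.18029334] [ 0.57477793 -0.04115699  0.37943335]
[[276.3, 192.3], [276.4, 226.8], [255.8, 89.9], [296.5, 89.8], [252.8, 168.2], [299.8, 168.2]]
```

View pics/wrist1.png

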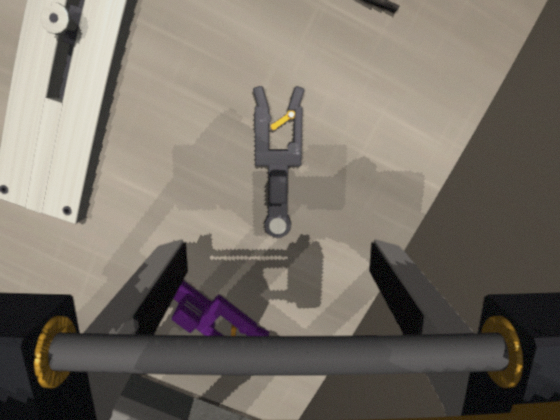

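The wrist view shows the hook right under the tool: tail at (278,225), prong tips at (258,92) and (298,91), lug near (277,187). All are within about 2 px of my prediction. Next I'll descend and grip.

```bash
python3 -m crank '[[0.2,[0,0,0.035],[0,0,0]],[0.4,[0,0,0.035],[0,0,0]],[0.5,[0,0,0.035],[0,0,0]],[0.5,[0,0,0.025],[0,0,0]],[0.5,[0,0,0.018],[0,0,0]],[0.5,[0,0,0.011],[0,0,0]],[0.5,[0,0,0],[0,0,0]],[0.5,[0,0,0],[0,0,0]]]';python3 -m crank '[[0.7,[0,0,0],[0,0,0]],[0.8,[0,0,0],[0,0,0]],[0.9,[0,0,0],[0,0,0]],[1,[0,0,0],[0,0,0]],[1,[0,0,0],[0,0,0]],[1,[0,0,0],[0,0,0]]]'
```

```text
time: 4.45
tool_pos: [0.5088, -0.074, 0.0194]
ee_rot: [3.139, -0.003, 0.454]
wrist_force: [-0.3, 0.9, -0.4]
width: 0.0471
finger_force: 0.0
time: 5.05
tool_pos: [0.5076, -0.0739, 0.0179]
ee_rot: [3.14, -0.0, 0.454]
wrist_force: [1.0, -1.0, 2.5]
width: 0.0155
finger_force: 29.9
```

```bash
python3 -m crank '[[1,[0,0,-0.015],[0,0,0]],[1,[0,0,-0.03],[0,0,0]],[1,[0,0,-0.035],[0,0,0]],[1,[0,0,-0.02],[0,0,0]]]'; python3 -m crank '[[1,[0.004,-0.028,0],[0,0,0]],[1,[0.0055,-0.04,0],[0,0,0]],[1,[0.0055,-0.04,0],[0,0,0]],[1,[0.0055,-0.04,0],[0,0,0]],[1,[0.0055,-0.04,0],[0,0,0]],[1,[0.0053,-0.0404,0],[0,0,0]],[1,[0,0,0],[0,0,6.4]],[1,[0,0,0],[0,0,6.4]]]';python3 -m crank '[[1,[0,0,0],[0,0,6.3]],[1,[0,0,0],[0,0,0]],[1,[0,0,0],[0,0,0]],[1,[0,0,0],[0,0,0]]]'
python3 - <<'E'
from h import *
o=robot.get_obs();print(o['tool_pos'],o['ee_rot'],o['wrist_force'],o['width'])
s=snap('wrist');save(s,'wrist2.png',None,1.4)
t=snap('top');save(t,'top2.png',(225,180,325,300),5)
E
```

```text
time: 5.45
tool_pos: [0.5076, -0.0733, 0.1194]
ee_rot: [3.141, -0.001, 0.454]
wrist_force: [0.1, -0.1, -1.2]
width: 0.0155
finger_force: 29.9
time: 6.25
tool_pos: [0.4335, 0.1469, 0.1164]
ee_rot: [-3.141, 0.003, 0.229]
wrist_force: [-0.4, -0.2, -3.8]
width: 0.0153
finger_force: 30.0
time: 6.65
tool_pos: [0.4349, 0.1454, 0.117]
ee_rot: [3.142, 0.001, 0.122]
wrist_force: [0.2, 0.1, -1.4]
width: 0.0159
finger_force: 30.0
[0.43486642 0.1454128  0.11704973] [3.14159149e+00 9.19716977e-04 1.21927849e-01] [ 0.19998658  0.0945532  -1.41436354] 0.015850548641496792
```

View pics/wrist2.png

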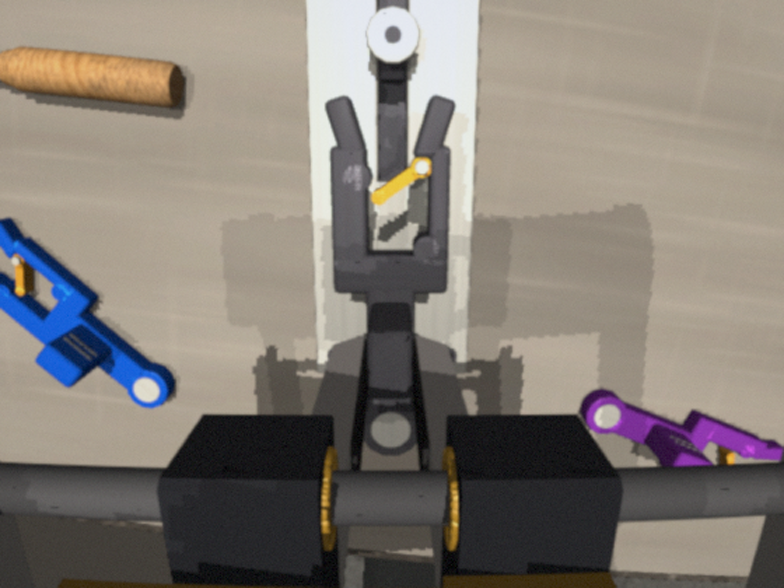

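The wrist view shows the hook held straight over the bed: prong tips at (342,102) and (442,102), tail disc at (391,430). The pin head is at (392,34), and the bed edges run (307,0)–(317,362) and (478,0)–(466,362) in the enlarged picture.

Run:
```python
from h import *
s=load('wrist');q=lambda p:((p[0]+.5)/1.4-.5,(p[1]+.5)/1.4-.5)
W=lambda p,z:atz(s,q(p),z)
zt=.117-.0185+.014
tips=(W((342,102),zt)+W((442,102),zt))/2; tail=W((391,430),zt); sh=(W((334,293),zt)+W((446,293),zt))/2
pin=W((392,34),.050)
f=(W((307,0),.024)+W((478,0),.024))/2; n=(W((317,362),.024)+W((466,362),.024))/2
ang=lambda a,b:np.degrees(np.arctan2((a-b)[1],(a-b)[0]))
print('tips',tips.round(4),'tail',tail.round(4),'sh',sh.round(4),'len',np.linalg.norm(tips-tail),'hook yaw',ang(tips,tail))
print('pin',pin.round(4),'bed mid',f.round(4),n.round(4),'bed yaw',ang(f,n),'width',np.linalg.norm(W((307,0),.024)-W((478,0),.024)),np.linalg.norm(W((317,362),.024)-W((466,362),.024)))
print('headwidth',np.linalg.norm(W((367,34),.05)-W((418,34),.05)),'pin z',depth(s,q((380,34))),'hook top z',depth(s,q((345,270))),depth(s,q((430,270))),depth(s,q((342,110))),depth(s,q((442,110))))
tcp=robot.get_obs()['tool_pos']
for nm,yw in (('bed',6.87),):
    u=np.array([np.cos(np.radians(yw)),np.sin(np.radians(yw))]);v=np.array([-u[1],u[0]])
    for k,P in dict(tips=tips,tail=tail,sh=sh,tcp=tcp,f=f,n=n).items(): print(k,'rel pin along',((P-pin)[:2]@u).round(4),'lat',((P-pin)[:2]@v).round(4))
```

```text
tips [0.5252 0.156  0.1125] tail [0.3913 0.14   0.1125] sh [0.4526 0.1479 0.1125] len 0.1348696685163836 hook yaw 6.82126054919907
pin [0.5607 0.1601 0.05  ] bed mid [0.5825 0.1624 0.024 ] [0.3854 0.1387 0.024 ] bed yaw 6.838631946166065 width 0.08744039317458044 0.08913365100142405
headwidth 0.023972501685202905 pin z [0.5602132  0.16571009 0.0490863 ] hook top z [0.45959664 0.16679664 0.11153736] [0.46389229 0.13327712 0.11244976] [0.52016243 0.17396899 0.11278251] [0.52461564 0.13733859 0.11298121]
tips rel pin along -0.0357 lat 0.0002
tail rel pin along -0.1706 lat 0.0003
sh rel pin along -0.1088 lat 0.0008
tcp rel pin along -0.1265 lat 0.0005
f rel pin along 0.0219 lat -0.0003
n rel pin along -0.1766 lat -0.0002
```

```bash
python3 -m crank '[[1,[0,0,0.02],[0,0,0]],[1,[0,0,0.02],[0,0,0]],[1,[0,0,0.015],[0,0,0]],[1,[0,0,0.01],[0,0,0]],[1,[0,0,0.007],[0,0,0]],[1,[0,0,0],[0,0,0]],[1,[0,0,0],[0,0,0]],[1,[0,0,0],[0,0,0]]]';python3 - <<'E'
from h import *
for i in range(3):
    o=robot.get_obs();print(o['tool_pos'],o['ee_rot'],o['wrist_force'],o['width'])
s=snap('wrist');save(s,'wrist3.png',None,1.4)
for p in [(345,270),(430,270)]: print(depth(s,(p[0]/1.4,p[1]/1.4)))
P=[depth(s,(u,v)) for v in range(170,200,4) for u in range(245,310,5)];P=np.array(P);print(np.sort(P[:,2]).round(4)[::6])
E
```

```text
time: 7.55
tool_pos: [0.436, 0.1457, 0.0464]
ee_rot: [-3.142, -0.002, 0.121]
wrist_force: [-0.1, 0.1, -1.6]
width: 0.0157
finger_force: 30.0
[0.43596035 0.14566315 0.04643299] [-3.14152873e+00 -1.95192875e-03  1.20689548e-01] [-0.05495074  0.06869057 -1.60602627] 0.015689164118888203
[0.43596035 0.14566315 0.04643299] [-3.14152873e+00 -1.95192875e-03  1.20689548e-01] [-0.05495074  0.06869057 -1.60602627] 0.015689164118888203
[0.43596035 0.14566315 0.04643299] [-3.14152873e+00 -1.95192875e-03  1.20689548e-01] [-0.05495074  0.06869057 -1.60602627] 0.015689164118888203
[0.46081211 0.16689639 0.04158618]
[0.46494915 0.13341141 0.04202723]
[0.022  0.0228 0.0232 0.0242 0.0405 0.0408 0.0411 0.0412 0.0414 0.0416
 0.0417 0.0418 0.0419 0.0419 0.0421 0.0425 0.0426 0.0432]
```

```bash
python3 -m crank '[[1,[0,0,0.001],[0,0,0]],[1,[0,0,0.001],[0,0,0]],[1,[0.01,0,0],[0,0,0]],[1,[0.01,0,0],[0,0,0]],[1,[0.01,0,0],[0,0,0]],[1,[0.01,0,0],[0,0,0]],[1,[0.006,0,0],[0,0,0]],[1,[0.004,0,0],[0,0,0]]]';python3 -m crank '[[1,[0.002,0,0],[0,0,0]],[1,[0.002,0,0],[0,0,0]],[1,[0.002,0,0],[0,0,0]],[1,[0.002,0,0],[0,0,0]]]';python3 -m crank '[[1,[0.002,0,0],[0,0,0]],[1,[0.002,0,0],[0,0,0]],[1,[0.002,0,0],[0,0,0]],[1,[0.002,0,0],[0,0,0]]]';python3 -m crank '[[1,[0.002,0,0],[0,0,0]],[1,[0.002,0,0],[0,0,0]]]';python3 -m crank '[[1,[0.002,0,0],[0,0,0]],[1,[0.002,0,0],[0,0,0]]]'
```

```text
time: 8.4
tool_pos: [0.4855, 0.1515, 0.0432]
ee_rot: [3.141, 0.0, 0.12]
wrist_force: [0.7, 0.2, -2.6]
width: 0.0157
finger_force: 30.0
time: 8.8
tool_pos: [0.4926, 0.1525, 0.0435]
ee_rot: [3.141, 0.0, 0.121]
wrist_force: [-1.6, -0.8, -1.5]
width: 0.0157
finger_force: 30.0
time: 9.2
tool_pos: [0.5004, 0.1532, 0.0432]
ee_rot: [3.141, 0.001, 0.12]
wrist_force: [-2.4, -1.6, -1.9]
width: 0.0157
finger_force: 30.0
time: 9.4
tool_pos: [0.5046, 0.1538, 0.0433]
ee_rot: [3.141, 0.001, 0.121]
wrist_force: [-1.8, -1.6, -1.7]
width: 0.0156
finger_force: 30.0
time: 9.6
tool_pos: [0.5087, 0.1543, 0.0433]
ee_rot: [3.141, 0.0, 0.121]
wrist_force: [-3.4, -1.8, -2.1]
width: 0.0158
finger_force: 30.0
```

```bash
python3 -m crank '[[1,[0.002,0,0],[0,0,0]],[1,[0.002,0,0],[0,0,0]]]';python3 -m crank '[[1,[0.002,0,0],[0,0,0]],[1,[0.002,0,0],[0,0,0]]]'; python3 -m crank '[[1,[0.002,0,0],[0,0,0]],[1,[0.002,0,0],[0,0,0]]]'
python3 - <<'E'
from h import *
s=snap('wrist');save(s,'wrist4.png',(150,0,400,260),2.2)
E
```

```text
time: 9.8
tool_pos: [0.5127, 0.1548, 0.0433]
ee_rot: [3.141, 0.0, 0.121]
wrist_force: [-2.9, -1.5, -1.5]
width: 0.0155
finger_force: 30.0
time: 10.0
tool_pos: [0.5167, 0.1553, 0.0434]
ee_rot: [3.141, 0.0, 0.121]
wrist_force: [-2.5, -1.7, -2.1]
width: 0.0157
finger_force: 30.0
time: 10.2
tool_pos: [0.5207, 0.1558, 0.0434]
ee_rot: [3.141, 0.0, 0.121]
wrist_force: [-1.9, -1.8, -2.4]
width: 0.0155
finger_force: 30.0
```

View pics/wrist4.png

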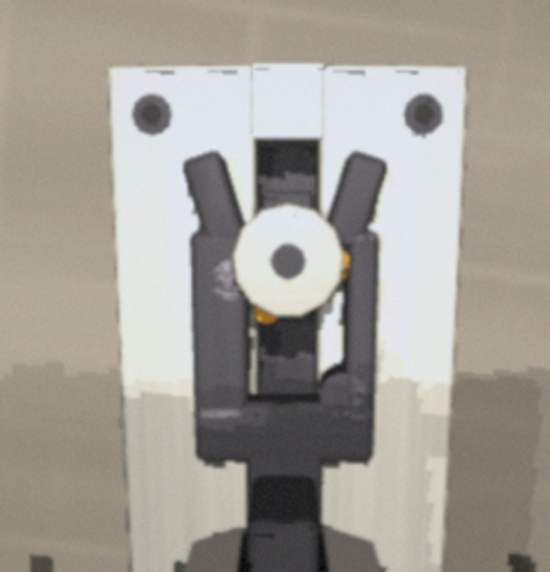

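The crop shows the pin head at (288,261), centred between the prongs and resting on the brass latch. The slot behind it is still free, so the carriage is running back. I'll continue pushing.

```bash
python3 -m crank '[[1,[0.002,0,0],[0,0,0]],[1,[0.002,0,0],[0,0,0]]]';python3 -m crank '[[1,[0.002,0,0],[0,0,0]],[1,[0.002,0,0],[0,0,0]]]'; python3 -m crank '[[1,[0.002,0,0],[0,0,0]],[1,[0.002,0,0],[0,0,0]]]'
```

```text
time: 10.45
tool_pos: [0.5234, 0.1562, 0.0434]
ee_rot: [3.141, 0.003, 0.121]
wrist_force: [-6.7, -1.8, 1.3]
width: 0.0155
finger_force: 30.0
time: 10.65
tool_pos: [0.5251, 0.1563, 0.0429]
ee_rot: [3.141, 0.008, 0.121]
wrist_force: [-11.4, -3.7, 0.9]
width: 0.0159
finger_force: 30.0
time: 10.85
tool_pos: [0.5287, 0.1563, 0.0429]
ee_rot: [3.14, 0.009, 0.121]
wrist_force: [-10.5, -4.0, 2.7]
width: 0.0155
finger_force: 30.0
```

```bash
python3 -m crank '[[1,[0.002,0,0],[0,0,0]],[1,[0.002,0,0],[0,0,0]]]';python3 -m crank '[[1,[0.002,0,0],[0,0,0]],[1,[0.001,0,0],[0,0,0]]]'
```

```text
time: 11.05
tool_pos: [0.5341, 0.1564, 0.043]
ee_rot: [3.139, 0.006, 0.12]
wrist_force: [-6.0, -4.2, -0.1]
width: 0.0155
finger_force: 30.1
time: 11.25
tool_pos: [0.538, 0.1567, 0.043]
ee_rot: [3.139, 0.004, 0.12]
wrist_force: [-5.9, -4.2, 0.7]
width: 0.0159
finger_force: 30.1
```

```bash
python3 -m crank '[[1,[0.0015,0,0],[0,0,0]],[1,[0.0015,0,0],[0,0,0]]]';python3 - <<'E'
from h import *
s=snap('wrist');save(s,'wrist5.png',(150,0,400,260),2.2)
E
```

```text
time: 11.45
tool_pos: [0.5409, 0.1572, 0.043]
ee_rot: [3.139, 0.004, 0.12]
wrist_force: [-4.5, -4.0, -2.1]
width: 0.0156
finger_force: 30.1
```

View pics/wrist5.png

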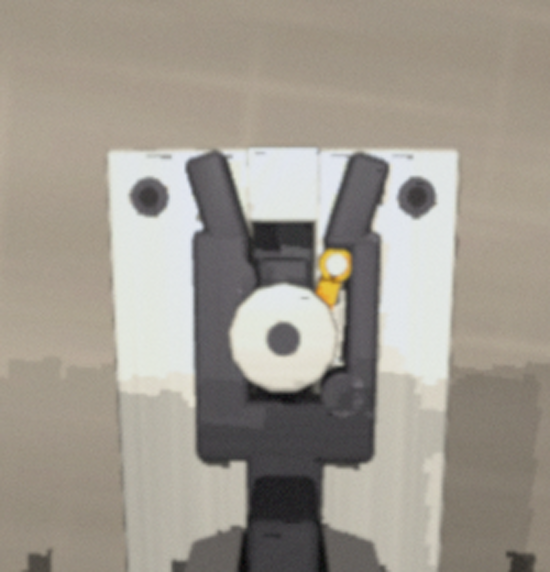

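The pin head is now at (283,339). The latch still points inward along (336,264)–(328,300), so it needs a few more mm.

```bash
python3 -m crank '[[1,[0.001,0,0],[0,0,0]],[1,[0.001,0,0],[0,0,0]]]';python3 -m crank '[[1,[0.001,0,0],[0,0,0]],[1,[0,0,0],[0,0,0]]]'
```

```text
time: 11.7
tool_pos: [0.5449, 0.1573, 0.0433]
ee_rot: [3.139, -0.0, 0.12]
wrist_force: [-2.1, -4.7, -3.1]
width: 0.0159
finger_force: 30.1
time: 11.9
tool_pos: [0.5471, 0.158, 0.0439]
ee_rot: [3.14, -0.003, 0.12]
wrist_force: [1.4, -6.0, -3.0]
width: 0.0157
finger_force: 30.1
```

Run:
```python
from h import *
s=snap('wrist');save(s,'wrist6.png',(150,0,400,260),2.2)
```

```text
(no output)
```

View pics/wrist6.png

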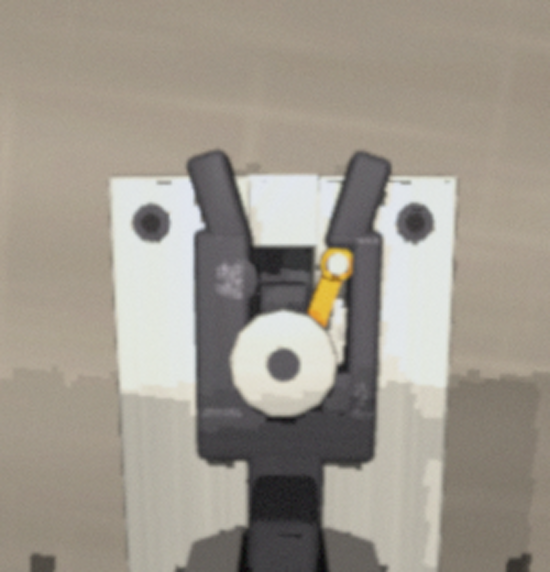

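The pin head is at (283,364), about hook x 39–40 mm. The latch, (337,263)–(318,318), is closing but still rides on the pin. I'll push a little further.

```bash
python3 -m crank '[[1,[0.001,0,0],[0,0,0]],[1,[0,0,0],[0,0,0]]]';python3 -m crank '[[1,[0.001,0,0],[0,0,0]],[1,[0,0,0],[0,0,0]]]'
```

```text
time: 12.15
tool_pos: [0.5477, 0.1603, 0.0442]
ee_rot: [-3.139, -0.003, 0.121]
wrist_force: [-0.3, -0.1, -2.4]
width: 0.0159
finger_force: 30.0
time: 12.35
tool_pos: [0.5478, 0.1602, 0.0438]
ee_rot: [-3.14, -0.001, 0.121]
wrist_force: [-0.6, -0.7, -2.6]
width: 0.0156
finger_force: 30.0
```

The side force dropped away, which suggests the latch snapped. I have one view left, so I'll measure the latch angle by colour instead.

```bash
cat >> h.py <<'E'
def latch(s):
    hsv=cv2.cvtColor(s['color'],cv2.COLOR_RGB2HSV);m=cv2.inRange(hsv,(12,110,90),(35,255,255))
    m[:, :225]=0;m[:,325:]=0;m[260:]=0;m[:60]=0
    v,u=np.nonzero(m); return np.c_[u,v]
def rep(s):
    p=latch(s)
    if len(p)<4: return print('few',len(p))
    W=np.array([atz(s,tuple(map(float,q)),.040) for q in p])[:,:2]
    c=W.mean(0);d=np.linalg.svd(W-c)[2][0]
    print(len(p),'px box',p.min(0),p.max(0),'centre',c.round(4),'angle to hook x deg',(np.degrees(np.arctan2(d[1],d[0]))-6.87+180)%180,'extent',np.ptp((W-c)@d).round(4))
E
python3 - <<'E'
from h import *
s=load('wrist');print('before');rep(s)
s=snap('wrist');print('now');rep(s);save(s,'wrist7.png',(150,0,400,260),2.2)
g=cv2.cvtColor(s['color'],cv2.COLOR_RGB2GRAY)
c=cv2.HoughCircles(cv2.medianBlur(g[100:200,230:330],3),cv2.HOUGH_GRADIENT,1,50,param1=80,param2=12,minRadius=20,maxRadius=28)
x,y,r=c[0,0];P=atz(s,(x+230,y+100),.05);print('head',x+230,y+100,r,P)
o=robot.get_obs()['tool_pos'];u=np.array([np.cos(.12),np.sin(.12)]);print('pin ahead of tcp',(P[:2]-o[:2])@u,'bed x',(P[:2]-np.array([.506,.1535]))@u)
E
```

```text
before
315 px box [289 112] [310 148] centre [0.6094 0.1549] angle to hook x deg 160.52566671762247 extent 0.0192
now
482 px box [265 112] [307 145] centre [0.6096 0.1644] angle to hook x deg 125.36077029634612 extent 0.0265
head 282.5 167.5 24.0 [0.59087943 0.1635581  0.05      ]
pin ahead of tcp 0.0434434927693902 bed x 0.08547310780387324
```

The latch is now at 125° to the hook axis, against about 127° when shut at the start, so it has snapped. The carriage is at bed x of about 85 mm. I'll pull forward.

```bash
python3 -m crank '[[1,[-0.002,0,0],[0,0,0]],[1,[-0.002,0,0],[0,0,0]],[1,[-0.002,0,0],[0,0,0]],[1,[-0.002,0,0],[0,0,0]],[1,[-0.003,0,0],[0,0,0]],[1,[-0.003,0,0],[0,0,0]]]';python3 -m crank '[[1,[-0.003,0,0],[0,0,0]],[1,[-0.003,0,0],[0,0,0]],[1,[-0.003,0,0],[0,0,0]],[1,[-0.003,0,0],[0,0,0]]]'
python3 - <<'E'
from h import *
s=snap('wrist');rep(s)
E
```

```text
time: 13.0
tool_pos: [0.5341, 0.158, 0.0439]
ee_rot: [-3.141, -0.002, 0.121]
wrist_force: [2.9, 2.2, -3.5]
width: 0.0158
finger_force: 30.0
time: 13.4
tool_pos: [0.5215, 0.1563, 0.0438]
ee_rot: [-3.141, -0.001, 0.121]
wrist_force: [2.0, 3.3, -2.1]
width: 0.0157
finger_force: 30.0
194 px box [283 111] [306 128] centre [0.5889 0.1558] angle to hook x deg 122.16380188706711 extent 0.0135
```

```bash
python3 -m crank '[[1,[-0.004,0,0],[0,0,0]],[1,[-0.004,0,0],[0,0,0]],[1,[-0.004,0,0],[0,0,0]],[1,[-0.004,0,0],[0,0,0]],[1,[-0.004,0,0],[0,0,0]],[1,[-0.004,0,0],[0,0,0]],[1,[-0.004,0,0],[0,0,0]]]';python3 -m crank '[[1,[-0.004,0,0],[0,0,0]],[1,[-0.004,0,0],[0,0,0]],[1,[-0.004,0,0],[0,0,0]],[1,[-0.003,0,0],[0,0,0]],[1,[-0.002,0,0],[0,0,0]],[1,[-0.002,0,0],[0,0,0]]]'
python3 - <<'E'
from h import *
s=snap('wrist');rep(s)
g=cv2.cvtColor(s['color'],cv2.COLOR_RGB2GRAY)
c=cv2.HoughCircles(cv2.medianBlur(g[90:200,230:330],3),cv2.HOUGH_GRADIENT,1,50,param1=80,param2=12,minRadius=20,maxRadius=28)
x,y,r=c[0,0];P=atz(s,(x+230,y+90),.05);print('head',x+230,y+90,r,P)
o=robot.get_obs()['tool_pos'];u=np.array([np.cos(.12),np.sin(.12)]);print('pin ahead of tcp',(P[:2]-o[:2])@u,'bed x',(P[:2]-np.array([.506,.1535]))@u)
E
```

```text
time: 14.15
tool_pos: [0.4934, 0.1527, 0.0435]
ee_rot: [-3.141, -0.0, 0.121]
wrist_force: [1.8, 3.6, -2.1]
width: 0.0156
finger_force: 30.0
time: 14.75
tool_pos: [0.4747, 0.1504, 0.0435]
ee_rot: [-3.142, -0.0, 0.121]
wrist_force: [2.5, 3.4, -0.8]
width: 0.0157
finger_force: 30.0
203 px box [282 111] [306 128] centre [0.5421 0.15  ] angle to hook x deg 119.00575403055424 extent 0.014
head 280.5 150.5 24.1 [0.52650679 0.15582924 0.05      ]
pin ahead of tcp 0.05241258072473764 bed x 0.02063815392062022
```

```bash
python3 -m crank '[[1,[-0.002,0,0],[0,0,0]],[1,[-0.002,0,0],[0,0,0]],[1,[-0.002,0,0],[0,0,0]],[1,[-0.002,0,0],[0,0,0]]]';python3 -m crank '[[1,[-0.002,0,0],[0,0,0]],[1,[-0.001,0,0],[0,0,0]]]';python3 -m crank '[[1,[-0.001,0,0],[0,0,0]],[1,[-0.001,0,0],[0,0,0]]]'
```

```text
time: 15.2
tool_pos: [0.4668, 0.1494, 0.0435]
ee_rot: [3.142, -0.0, 0.121]
wrist_force: [2.1, 4.0, -1.1]
width: 0.0157
finger_force: 30.0
time: 15.4
tool_pos: [0.4637, 0.149, 0.0434]
ee_rot: [3.142, 0.0, 0.121]
wrist_force: [1.7, 3.0, -0.9]
width: 0.0155
finger_force: 30.0
time: 15.6
tool_pos: [0.4619, 0.1487, 0.0434]
ee_rot: [3.142, -0.0, 0.121]
wrist_force: [2.4, 4.2, -0.6]
width: 0.0157
finger_force: 30.0
```

```bash
python3 -m crank '[[1,[-0.001,0,0],[0,0,0]],[1,[-0.001,0,0],[0,0,0]]]';python3 -m crank '[[1,[-0.001,0,0],[0,0,0]],[1,[-0.001,0,0],[0,0,0]]]'
```

```text
time: 15.8
tool_pos: [0.46, 0.1485, 0.0435]
ee_rot: [3.141, -0.0, 0.121]
wrist_force: [3.9, 4.9, -2.9]
width: 0.0154
finger_force: 30.0
time: 16.0
tool_pos: [0.4599, 0.1485, 0.0435]
ee_rot: [-3.142, -0.005, 0.121]
wrist_force: [8.1, 4.7, -5.0]
width: 0.0157
finger_force: 30.0
```

The front stop is reached: the TCP halted and the force rose to 8 N. Now I'll relax the pull and lower gently onto the bed.

```bash
python3 -m crank '[[1,[0.001,0,0],[0,0,0]],[1,[0.001,0,0.0005],[0,0,0]],[1,[0,0,0.0005],[0,0,0]]]';python3 -m crank '[[1,[0,0,0.0005],[0,0,0]],[1,[0,0,0.0005],[0,0,0]]]'
python3 - <<'E'
from h import *
s=snap('wrist');rep(s)
for p in [(248,190),(310,190),(245,110),(315,110),(250,170)]: print(depth(s,p).round(4))
E
```

```text
time: 16.3
tool_pos: [0.4601, 0.1485, 0.0425]
ee_rot: [3.141, -0.0, 0.121]
wrist_force: [2.5, 3.5, -0.9]
width: 0.0157
finger_force: 30.0
time: 16.5
tool_pos: [0.4605, 0.1485, 0.0419]
ee_rot: [3.141, -0.001, 0.121]
wrist_force: [3.1, 3.8, 2.0]
width: 0.0158
finger_force: 30.0
206 px box [281 111] [306 128] centre [0.5276 0.1485] angle to hook x deg 120.86833367744254 extent 0.0142
[0.487  0.1691 0.0367]
[0.4914 0.135  0.038 ]
[0.53   0.1748 0.0387]
[0.5344 0.1383 0.0378]
[0.4984 0.169  0.0376]
```

```bash
python3 -m crank '[[0.8,[0,0,0],[0,0,0]],[0.75,[0,0,0],[0,0,0]],[0.65,[0,0,0],[0,0,0]],[0.55,[0,0,0],[0,0,0]],[0.5,[0,0,0],[0,0,0]],[0.5,[0,0,0],[0,0,0]]]';python3 -m crank '[[0.5,[0,0,-0.01],[0,0,0]],[0.5,[0,0,-0.02],[0,0,0]],[0.5,[0,0,-0.03],[0,0,0]],[0.5,[0,0,-0.04],[0,0,0]],[0.5,[0,0,-0.03],[0,0,0]],[0.5,[0,0,0],[0,0,0]],[0.5,[0,0,0],[0,0,0]],[0.5,[0,0,0],[0,0,0]]]'
python3 - <<'E'
from h import *
s=snap('wrist');save(s,'wrist8.png',None,1.4)
E
```

```text
time: 17.15
tool_pos: [0.4598, 0.1483, 0.0413]
ee_rot: [3.141, 0.001, 0.121]
wrist_force: [0.6, -0.7, 0.5]
width: 0.0467
finger_force: 0.0
time: 17.95
tool_pos: [0.4591, 0.1483, 0.17]
ee_rot: [3.141, 0.003, 0.121]
wrist_force: [0.4, 0.7, -0.3]
width: 0.0468
finger_force: 0.0
```

View pics/wrist8.png

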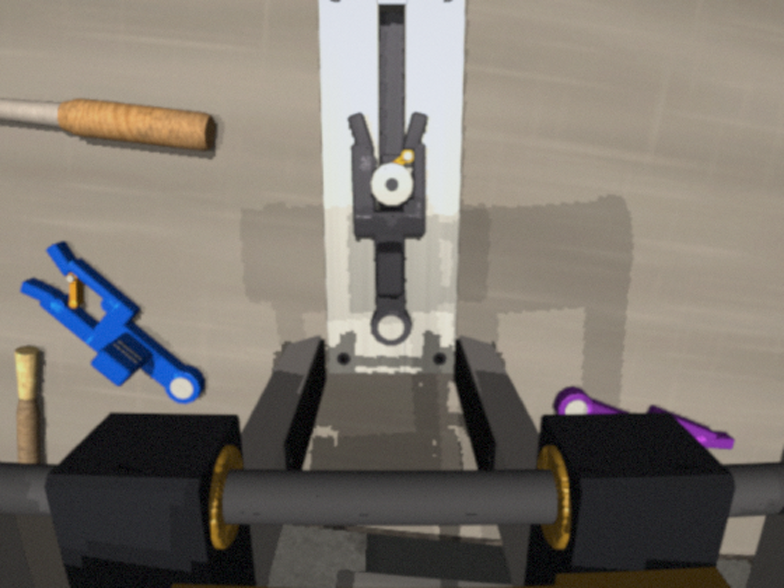

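The hook lies flat and straight on the bed: pin head at (391,184) in the throat, brass latch across behind it at (406,157). The gripper is clear. I'll check the pin's final position before handing in.

Run:
```python
from h import *
s=load('wrist');u=np.array([np.cos(.12),np.sin(.12)])
P=atz(s,(391/1.4,184/1.4),.05);b=np.array([.506,.1535])
print('bed x pin',(P[:2]-b)@u)
T=atz(s,(391/1.4,326/1.4),.038);print('pin-tail',(P[:2]-T[:2])@u,'-> hook x',(P[:2]-T[:2])@u-.044)
print('tail z',depth(s,(279,233))[2],'head',depth(s,(258,150))[2])
```

```text
bed x pin 0.005441965030271914
pin-tail 0.09373036412797174 -> hook x 0.04973036412797174
tail z 0.03645765665236306 head 0.03711000686971583
```

```bash
python3 -c "from bench import robot; print(robot.close_job())"
```

```text
the job is handed in; nothing more can be done
None
```

The hook is latched on the pin, pulled forward with the carriage to the front stop (pin measured at bed x of about 5 mm) and released flat on the bed, and I handed the job in after about 18 s; no verdict came back.

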